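# Close the test fixture and start the test

### The job

A repaired circuit board is waiting in the test fixture: push the fixture's clear lid gently down with the fingertips until it is fully shut, and only then press the green button lightly all the way in with the fingertips, let it come back out and withdraw. Grip and lift nothing, do not press the blue, yellow or red buttons, and leave the things lying around the fixture where they are.

Things in the scene. Friction and masses are not known exactly. Their poses are not given: they have to be found in the camera images.
- fixture: bench test fixture for circuit boards, fixed: grey box 270 (x) x 330 (y) x 85 mm high with an aluminium top (the deck). Origin: centre of its underside, on the bench. Its -x side, nearest the robot, carries four push buttons in a row along y on a black strip, 95 mm from the origin towards -x; behind them is the nest with a green board under the lid. The fixture may be turned some 17 degrees either way
- lid (a joint): angle of the lid in rad: 0 = fully shut, grows as the bar end rises; it starts 0.45 to 0.8 open. The hinge is stiff: the lid stays at whatever angle it is left, and a downward push of some 2 to 6 N on the bar moves it. Rubber buffers end its travel at 0
- lid_hinge (a point): middle of the lid's hinge line, which runs along the fixture's y axis on the side far from the robot, 119 mm above the bench, 105 mm from the fixture's origin towards +x
- lid_bar (a point): middle of the upper face of the dark bar along the lid's free edge (towards the robot); the bar is 22 mm deep, 204 mm long (along the fixture's y) and 16 mm thick, with a thin rubber strip in the middle. This point is 140 mm from the hinge line along the lid and 8 mm above the lid's middle plane, and moves on an arc about the hinge; with the lid shut it is 127 mm above the bench. The clear plate behind the bar is 5 mm lower than the bar's face
- start_button: the green button with its steel bezel (29 mm across, 4 mm high), set upright in the fixture's top. Origin on the axis, at the foot of the bezel, 86 mm above the bench. The green, blue and yellow buttons share three places in the row, 55 mm apart, in any order
- start_cap (a joint): how far the green cap is pressed in, in m: 0 = out, 0.005 = all the way in. A spring pushes it back; it takes about 1.5 N to start and 5 N all the way in
- start_top (a point): centre of the green cap's upper face; the cap is a cylinder 23 mm across that stands 14 mm above the foot of the bezel (100 mm above the bench) and is pressed straight down
- retest_cap (a joint): how far the blue cap is pressed in, in m: 0 = out, 0.005 = in
- retest_top (a point): centre of the blue cap's upper face; same shape as the green one
- eject_cap (a joint): how far the yellow cap is pressed in, in m: 0 = out, 0.005 = in
- eject_top (a point): centre of the yellow cap's upper face; same shape as the green one
- estop (a joint): how far the emergency stop is pressed in, in m: 0 = out, 0.005 = in
- estop_top (a point): middle of the top of the emergency stop, a red mushroom 40 mm across on a flat yellow disc 60 mm across, at the -y end of the row; top 119 mm above the bench
- reel: solder reel standing on its flange on the bench at the +y side of the fixture, 60 mm across, 44 mm high; origin at the centre of its underside
- flux: small white bottle with a red cap standing on the bench at the -y side of the fixture, 36 mm across, 105 mm high; origin at the centre of its underside
- spare_board: loose green circuit board lying on the bench at the +y side of the fixture, 120 x 90 mm, 13 mm high over its parts; origin at the centre of its underside
- driver: screwdriver with a yellow handle, 170 mm long, lying on the bench between the robot and the fixture; its x axis runs from handle to tip

How it is judged:
By the outcome, as a careful person would: the job done as asked, in the order asked, and still so for the second after the job is handed in, with the robot touching nothing.
It also fails if it takes over 40 s, if anything falls off the work surface, if the arm or the gripper's body presses on something with over 40 N, if the wrist force passes 120 N, or if a joint passes its speed limit or range.

### The arm

A 6-joint arm with a two-finger parallel gripper is mounted at the origin on the work surface. World frame = base frame: x ahead of the robot, y to its left, z up, the work surface at z = 0. Lengths are in m, angles in rad, forces in N, time in s.
With the tool pointing down it reaches from about 0.25 to 0.725 m from the base axis. Payload 4 kg.
Tool frame: the origin (TCP) lies on the centre line of the jaws, within the pads' length; the fingertips stand 22 mm ahead of it and the grasp point (between the pads) lies 3 mm ahead of it; z points along the fingers, y is the line along which they close (so a half turn about z gives the same grasp; the last joint's range is limited). The gripper opens to 85 mm and grips with 20 to 120 N. Pads are 22 mm wide; open, the fingers measure 114 mm over their backs; the gripper's body (76 mm by 85 mm) begins 54 mm behind the grasp point. The pads swing forward as they close: fully open they stand 13 mm farther back than shut.
Start: joints at [1.108, 0.241, 0.005, 1.335, 0, 1.571], TCP at [0.223, 0.447, 0.253] pointing down, gripper open.
Joint ranges: [-2.72, 2.72], [-1.05, 1.87], [-1.09, 1.28], [-1.99, 2.15], [-1.42, 1.44], [-3.14, 3.14]. Speed limits (rad/s): [2.79, 2.79, 3.14, 3.14, 3.14, 3.14].

### API

Orientations are given as a unit quaternion [x, y, z, w].
In Python, from workcell import bot gives the robot as it stands.
- The arm moves only by the shell command python3 -m inch 'ROWS'. ROWS is JSON, one flat list of numbers, 7 for each row, row after row: the shift along the world's x, y, z in mm, then the turn, a rotation vector about the world's x, y, z in rad, then the opening in per cent of the stroke, from 0 (shut) to 100 (fully open). A call has 1 to 8 rows; each row is the pose to reach, as a shift and turn from the pose commanded when the call began; what a row does not reach only later rows make up. A row lasts 1/12 s, in which the tool goes at most 41.7 mm and 7.16 degrees, less where a joint would pass 70% of its speed; a pose out of reach is approached as far as the arm can. A call with a gripper value outside its range is refused whole. The fingers move at their own pace and stop on an object; the grip force is fixed at half the most. Time passes only in rows, so rows that repeat a pose let the fingers close. It gives the time, the measured TCP pose, the force, the opening and the grip force at its end, in the units of the state.
- bot.get_obs(): the state, without advancing time (a new reading comes with each control period).
- bot.camera(name): name is "side" or "top" or "wrist"; returns the picture (384x512x3 uint8, blue, green, red); there is no depth.
- bot.camera_info(name): a dict with "intrinsics" (3x3 intrinsics, pixels), "camera_from_world" (4x4, takes a point from world to camera coordinates); the wrist camera has in their place "hand_eye" (4x4, takes a point from camera to tool coordinates, whose origin is the TCP and whose axes are the flange's). Camera axes: x right, y down, z forward; pixel columns grow to the right and rows downward; lengths in m; the calibration is good to about 2 mm. A picture is of the moment at which its call begins: read the wrist's pose just before it. camera_info takes no time and is no camera call.
- bot.job_done(): hands the job in; it is judged then, once.
Trained networks look in the newest picture that a camera, given by its name, has taken for a name from the list of things; names that differ only in an ending like _2 or _b are one class to them, and where a whole thing is asked for, a point or a joint stands for the part that bears it (a point fixed in the world has none). Each returns a list of dicts, best first, with "confidence" (0 to 1); they miss things now and then, are a little off and sometimes report something else, mostly with a low value. They report only what shows in the picture. A call takes as long as a camera call.
- bot.silhouettes(camera, target): "mask" (384x512 bool, what is visible of it) and "uv" ([column, row] in pixels, amid what is visible of it).
- bot.spot_point(camera, target): "uv" ([column, row] in pixels: a listed point, or the origin of a listed thing).
The state is a dict: "clock": time; "joint_pos": joint angles; "joint_vel": joint speeds; "tau": joint torques, N m; "eef_pos": TCP position; "tool_rot": TCP orientation; "ft_force": force on the tool from outside, world axes, zero at the start; "ft_torque": the same for the moment, N m; "grip_width": finger opening in m; "grasp_force": force on a finger pad.
Only numpy, scipy, OpenCV 4.12 (cv2) and the standard library are available. Lean on these libraries where they do the work, as an engineer would, in place of code of your own. Each camera call takes 0.05 s, during which the arm holds its last target. There are 200 camera calls.

## Working session

There is one attempt and no reset: what is moved stays moved. The work goes in short steps, Python scripts to look and compute and a shell command to move; the robot and the scene stay as the last step left them, time stands still between calls to the robot, and variables do not carry over. Pictures are saved under pics/ and viewed, at most 10 in all, crops included, and the job is handed in when it is done.

```bash
mkdir -p pics
cat > h.py <<'E'
import numpy as np,cv2
from workcell import bot
from scipy.spatial.transform import Rotation as R
def cam(n):
    i=bot.camera_info(n);K=np.array(i["intrinsics"])
    if "camera_from_world" in i: return K,np.array(i["camera_from_world"])
    o=bot.get_obs();T=np.eye(4);T[:3,:3]=R.from_quat(o["tool_rot"]).as_matrix();T[:3,3]=o["eef_pos"]
    return K,np.linalg.inv(T@np.array(i["hand_eye"]))
def onz(K,E,uv,z):
    d=E[:3,:3].T@np.linalg.inv(K)@np.array([*uv,1.]);c=-E[:3,:3].T@E[:3,3]
    return c+d*(z-c[2])/d[2]
def proj(K,E,p):
    q=K@(E[:3,:3]@np.asarray(p)+E[:3,3]);return q[:2]/q[2]
E
python3 - <<'E'
from h import *
for n in ["top","side"]:
    im=bot.camera(n);cv2.imwrite(f"pics/{n}0.png",im);K,E=cam(n)
    print(n,"cam at",(-E[:3,:3].T@E[:3,3]).round(3))
    for t,z in [("start_top",.1),("retest_top",.1),("eject_top",.1),("estop_top",.119),("lid_hinge",.119),("lid_bar",.18),("fixture",0),("flux",0),("reel",0)]:
        r=bot.spot_point(n,t)
        for d in r[:2]: print(t,round(d["confidence"],2),np.round(d["uv"],1),onz(K,E,d["uv"],z).round(4))
o=bot.get_obs();print(o["eef_pos"],o["tool_rot"],o["ft_force"],o["clock"])
a=cv2.imread("pics/top0.png");b=cv2.imread("pics/side0.png")
E
```

```text
top cam at [0.491 0.05  1.368]
start_top 0.45 [311.3 208.1] [ 0.5293 -0.0704  0.1   ]
retest_top 0.45 [330.4 203.3] [ 0.5429 -0.1208  0.1   ]
eject_top 0.54 [319.3 173. ] [ 0.6233 -0.0907  0.1   ]
eject_top 0.51 [290.6 211.9] [ 0.5182 -0.0156  0.1   ]
estop_top 0.66 [372.9 194.4] [ 0.5674 -0.2288  0.119 ]
lid_hinge 0.83 [320.6 128.4] [ 0.7399 -0.0909  0.119 ]
lid_bar 0.76 [330.4 163.7] [ 0.6388 -0.1093  0.18  ]
fixture 0.59 [323.9 172.3] [ 0.636  -0.1149  0.    ]
flux 0.79 [407.1 189.4] [ 0.5907 -0.3525  0.    ]
reel 0.86 [245.3 217. ] [0.5033 0.109  0.    ]
side cam at [ 0.383 -0.673  0.581]
start_top 0.46 [260.9 233.6] [ 0.529  -0.0803  0.1   ]
retest_top 0.53 [270.2 252.1] [ 0.5329 -0.1391  0.1   ]
estop_top 0.79 [300.3 274.1] [ 0.5624 -0.2262  0.119 ]
estop_top 0.48 [259.8 232.9] [ 0.5216 -0.101   0.119 ]
lid_hinge 0.83 [359.2 214.9] [ 0.7372 -0.0891  0.119 ]
lid_bar 0.97 [321.4 188.9] [ 0.6567 -0.0662  0.18  ]
fixture 0.72 [311.2 272.9] [ 0.6326 -0.113   0.    ]
fixture 0.7 [318.8 187.5] [0.7751 0.2151 0.    ]
flux 0.8 [345.7 373.9] [ 0.6076 -0.3456  0.    ]
flux 0.31 [319.6 187.5] [0.7774 0.2145 0.    ]
reel 0.78 [231.1 223.6] [0.4954 0.0996 0.    ]
reel 0.46 [274.  247.7] [ 0.5767 -0.0152  0.    ]
[0.22323614 0.44740293 0.25329623] [ 2.29354438e-01  9.73342972e-01 -2.42888953e-06 -2.48800244e-06] [ 0.40187991 -0.51259556  0.00456078] 1.0
```

View pics/top0.png

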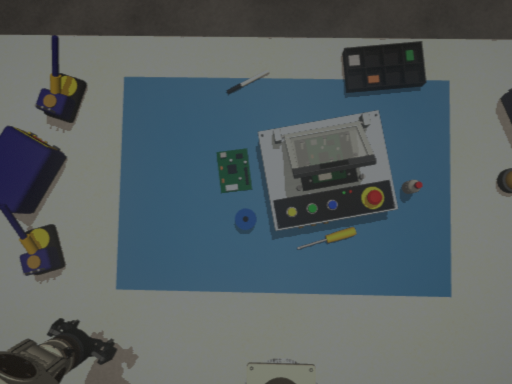

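View pics/side0.png

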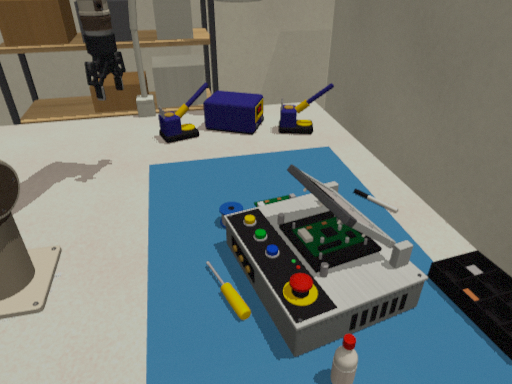

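Top view: the row runs yellow (292,212), green (312,208), blue (332,204), red (373,196), with the lid bar at about (333,165). The side view shows the same order and the lid open. Next I fit the fixture pose and the lid angle.

```bash
cat > fit.py <<'E'
from h import *
from scipy.optimize import least_squares
def pts(p,g=0.0):
    x,y,a,t=p;u=np.array([np.cos(a),np.sin(a),0]);v=np.array([-u[1],u[0],0]);o=np.array([x,y,0]);z=np.array([0,0,1.])
    W=lambda s,w,h:o+u*s+v*w+z*h
    return dict(green=W(-.095,g,.1),gdir=v,u=u,hinge=W(.105,0,.119),bar=W(.105-.14*np.cos(t)+.008*np.sin(t),0,.119+.14*np.sin(t)+.008*np.cos(t)),fix=o,W=W)
E
python3 - <<'E'
from fit import *
C={n:cam(n) for n in["top","side"]}
obs=[("top","hinge",(320.6,128.4)),("side","hinge",(359.2,214.9)),("top","bar",(331.5,164)),("side","bar",(321.4,188.9)),("top","fix",(323.9,172.3)),("side","fix",(311.2,272.9)),("top","green",(311.6,208.3)),("side","green",(260.9,233.6))]
def f(q):
    P=pts(q[:4],q[4]); r=[(proj(*C[n],P[k])-uv) for n,k,uv in obs]
    e=P["W"](q[6],q[5],.119)
    r+=[proj(*C["top"],e)-(372.9,194.4),proj(*C["side"],e)-(300.3,274.1),[300*(q[6]+.095)]]
    r=np.concatenate(r);return r
s=least_squares(f,[.635,-.115,.226,.6,.03,-.12,-.095],loss="soft_l1");print(s.x.round(4));print(f(s.x).round(1))
P=pts(s.x[:4],s.x[4]);print(P["bar"],P["green"],P["hinge"])
E
```

```text
[ 0.6352 -0.1125  0.2169  0.6623  0.0597 -0.0965 -0.0948]
[-0.4  0.8  0.4  0.2  2.  -0.2 -0.5 -0.3 -0.8  0.3  1.  -0.4  1.3 -0.3
 -0.4 -1.7 -0.7  1.5  0.7  0.3  0.1]
[ 0.63469358 -0.11259516  0.21139858] [ 0.52954878 -0.07464903  0.1       ] [ 0.73770533 -0.08989971  0.119     ]
```

```bash
python3 -m inch '[20,-25,25,0,0,0.1,0, 40,-55,50,0,0,0.2,0, 63,-86,60,0,0,0.3,0, 86,-118,60,0,0,0.4,0, 110,-150,60,0,0,0.5,0, 133,-182,60,0,0,0.6,0, 156,-214,60,0,0,0.68,0, 179,-246,60,0,0,0.68,0]'; python3 -m inch '[22,-32,0,0,0,0,0, 44,-64,0,0,0,0,0, 66,-96,0,0,0,0,0, 88,-128,0,0,0,0,0, 110,-160,0,0,0,0,0, 132,-192,0,0,0,0,0, 155,-224,0,0,0,0,0, 178,-256,0,0,0,0,0]'; python3 -m inch '[15,-18,0,0,0,0,0, 30,-36,0,0,0,0,0,41,-54,0,0,0,0,0,41,-58,0,0,0,0,0,41,-58,0,0,0,0,0]'
python3 - <<'E'
from fit import *
K,E=cam("wrist");im=bot.camera("wrist");o=bot.get_obs()
print(o["eef_pos"],R.from_quat(o["tool_rot"]).as_matrix().round(3).tolist(),o["ft_force"],o["grip_width"],o["joint_pos"])
P=pts([.6352,-.1125,.2169,.6623],.0597)
for t,k in [("lid_bar","bar"),("start_top","green"),("lid_hinge","hinge")]:
    q=proj(K,E,P[k]);print(t,q.round(1));cv2.circle(im,tuple(int(i) for i in q),4,(255,0,255),1)
    for d in bot.spot_point("wrist",t)[:2]: print(d["confidence"],np.round(d["uv"],1),onz(K,E,d["uv"],P[k][2]).round(4))
cv2.imwrite("pics/w1.png",im)
E
```

```text
clock: 1.67
eef_pos: [0.403, 0.1996, 0.3136]
tool_rot: [-0.11, 0.994, 0.0, 0.0]
ft_force: [0.9, -0.4, -0.0]
grip_width: 0.0001
grasp_force: 0.0
clock: 2.33
eef_pos: [0.581, -0.0565, 0.3134]
tool_rot: [-0.108, 0.994, 0.0, 0.0]
ft_force: [1.1, 0.4, 0.1]
grip_width: -0.0003
grasp_force: 0.0
clock: 2.75
eef_pos: [0.6214, -0.1141, 0.3123]
tool_rot: [-0.107, 0.994, 0.0, -0.001]
ft_force: [-0.2, 0.2, 0.5]
grip_width: 0.0
grasp_force: 0.0
[ 0.62100464 -0.11293224  0.31270887] [[-0.977, -0.214, -0.001], [-0.214, 0.977, 0.001], [0.001, 0.001, -1.0]] [ 0.04594456  0.59713915 -0.66458905] -9.932422200046512e-06 [-1.80065678e-01  5.10329845e-01  5.52422537e-01  1.61416002e+00
  3.97781922e-04 -3.96165600e-01]
lid_bar [256.  213.8]
start_top [317.3  80.2]
0.86 [318.7  81.8] [ 0.5307 -0.0729  0.1   ]
lid_hinge [256.6 270. ]
0.53 [375.8  82.9] [ 0.5212 -0.0244  0.119 ]
```

View pics/w1.png

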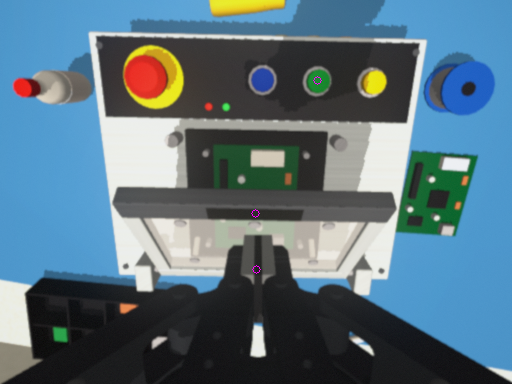

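The rubber strip sits at (255,213) and the green cap at (317,80). Both match my projections, so I go down to just above the bar.

```bash
python3 -m inch '[6,0,-30,0,0,0,0, 11,0,-52,0,0,0,0, 11,0,-65,0,0,0,0, 11,0,-65,0,0,0,0]'; python3 -m inch '[-2,0,-4,0,0,0,0, -3,-1,-8,0,0,0,0, -6,-1,-12,0,0,0,0, -9,-2,-17,0,0,0,0, -12,-3,-22,0,0,0,0, -14,-3,-26,0,0,0,0]'
```

```text
clock: 3.28
eef_pos: [0.6302, -0.111, 0.2448]
tool_rot: [-0.109, 0.994, 0.001, -0.003]
ft_force: [-0.3, 0.3, -0.7]
grip_width: -0.0003
grasp_force: 0.0
clock: 3.78
eef_pos: [0.617, -0.1157, 0.2237]
tool_rot: [-0.108, 0.994, -0.0, 0.0]
ft_force: [-4.2, -0.5, 5.0]
grip_width: -0.0001
grasp_force: 2.8
```

```bash
python3 -m inch '[-2,0,-4,0,0,0,0, -5,-1,-9,0,0,0,0, -7,-1,-14,0,0,0,0, -9,-2,-18,0,0,0,0, -11,-3,-23,0,0,0,0, -13,-3,-28,0,0,0,0,-14,-3,-33,0,0,0,0,-16,-4,-38,0,0,0,0]'; python3 -m inch '[-1,0,-4,0,0,0,0, -2,0,-8,0,0,0,0, -3,-1,-12,0,0,0,0, -4,-1,-16,0,0,0,0, -5,-1,-20,0,0,0,0, -5,-1,-23,0,0,0,0,-6,-2,-26,0,0,0,0,-6,-2,-28,0,0,0,0]'
```

```text
clock: 4.45
eef_pos: [0.6025, -0.1194, 0.1837]
tool_rot: [-0.108, 0.994, 0.0, 0.0]
ft_force: [-0.5, 0.5, 2.9]
grip_width: -0.0004
grasp_force: 1.2
clock: 5.12
eef_pos: [0.5961, -0.1217, 0.1558]
tool_rot: [-0.108, 0.994, 0.0, -0.0]
ft_force: [-0.2, 0.0, 3.0]
grip_width: -0.0004
grasp_force: 0.9
```

Nearly shut. I go on in small steps until the buffers show in the force.

```bash
python3 -m inch '[0,0,-2,0,0,0,0, 0,0,-4,0,0,0,0, 0,0,-5,0,0,0,0,0,0,-5,0,0,0,0]'; python3 -m inch '[0,0,-1,0,0,0,0, 0,0,-1,0,0,0,0]';  python3 -m inch '[0,0,-1,0,0,0,0, 0,0,-1,0,0,0,0]'
```

```text
clock: 5.45
eef_pos: [0.5958, -0.1217, 0.1507]
tool_rot: [-0.108, 0.994, 0.0, -0.001]
ft_force: [-0.5, -0.0, 0.5]
grip_width: 0.0001
grasp_force: 0.0
clock: 5.62
eef_pos: [0.596, -0.1217, 0.15]
tool_rot: [-0.108, 0.994, -0.0, -0.0]
ft_force: [-0.4, -0.2, -0.3]
grip_width: 0.0001
grasp_force: 0.0
clock: 5.78
eef_pos: [0.5962, -0.1216, 0.1492]
tool_rot: [-0.108, 0.994, -0.0, -0.0]
ft_force: [-0.8, -0.9, 1.4]
grip_width: 0.0002
grasp_force: 0.1
```

```bash
python3 -m inch '[0,0,-1,0,0,0,0, 0,0,-1,0,0,0,0]';  python3 -m inch '[0,0,-1,0,0,0,0, 0,0,-1,0,0,0,0]';python3 -m inch '[0,0,-1,0,0,0,0, 0,0,-1,0,0,0,0]'
```

```text
clock: 5.95
eef_pos: [0.5963, -0.1216, 0.1491]
tool_rot: [-0.108, 0.994, -0.0, 0.0]
ft_force: [-2.7, 0.0, 4.9]
grip_width: -0.0
grasp_force: 2.2
clock: 6.12
eef_pos: [0.5963, -0.1216, 0.149]
tool_rot: [-0.108, 0.994, -0.0, 0.001]
ft_force: [-3.7, 0.6, 9.1]
grip_width: -0.0001
grasp_force: 4.5
clock: 6.28
eef_pos: [0.5963, -0.1216, 0.149]
tool_rot: [-0.108, 0.994, -0.0, 0.001]
ft_force: [-6.4, 1.0, 13.6]
grip_width: -0.0
grasp_force: 6.6
```

The lid is on its buffers: TCP z 0.149, and the force rises with no further travel. I lift off, move above the green cap and check.

```bash
python3 -m inch '[0,0,10,0,0,0,0, 0,0,35,0,0,0,0, -15,10,50,0,0,0,0, -35,25,50,0,0,0,0, -55,40,50,0,0,0,0, -66,47,50,0,0,0,0, -66,47,50,0,0,0,0, -66,47,50,0,0,0,0]'
python3 - <<'E'
from fit import *
o=bot.get_obs();print(o["eef_pos"],o["ft_force"])
for n in["wrist","side","top"]:
    K,E=cam(n);im=bot.camera(n)
    P=pts([.6352,-.1125,.2169,0],.0597)
    for t,k in [("lid_bar","bar"),("start_top","green")]:
        q=proj(K,E,P[k]);print(n,t,q.round(1))
        for d in bot.spot_point(n,t)[:2]: print(d["confidence"],np.round(d["uv"],1),onz(K,E,d["uv"],P[k][2]).round(4))
    q=proj(K,E,np.array(o["eef_pos"])-[0,0,.022]);print("tip",q.round(1))
    q=proj(K,E,[*o["eef_pos"][:2],.1]);print("under tip",q.round(1))
    cv2.imwrite(f"pics/{n}2.png",im)
a=cv2.imread("pics/wrist2.png");b=cv2.imread("pics/side2.png")[150:342,200:456]
cv2.imwrite("pics/s2.png",np.vstack([cv2.resize(a,(400,300)),cv2.resize(b,(400,300))]))
E
```

```text
clock: 6.95
eef_pos: [0.5304, -0.0744, 0.1968]
tool_rot: [-0.109, 0.994, -0.0, 0.001]
ft_force: [-0.1, -0.4, -0.8]
grip_width: -0.0004
grasp_force: 0.0
[ 0.53039524 -0.07435024  0.19680437] [-0.11860713 -0.41893678 -0.82110192]
wrist lid_bar [171.4 292. ]
0.24 [200.2 243.6] [ 0.5599 -0.1067  0.127 ]
wrist start_top [257.9 197.2]
0.73 [262.9 196.5] [ 0.5283 -0.0713  0.1   ]
tip [258.2 249.7]
under tip [258.  198.3]
side lid_bar [302.  229.8]
0.68 [302.4 230.2] [ 0.6014 -0.1214  0.127 ]
0.59 [310.2 271.2] [ 0.5777 -0.2312  0.127 ]
side start_top [260.5 231.9]
0.49 [262.6 233.5] [ 0.5324 -0.0807  0.1   ]
tip [261.1 201.1]
under tip [260.9 231.7]
top lid_bar [331.7 180.6]
0.73 [330.4 180.1] [ 0.6024 -0.1167  0.127 ]
top start_top [312.9 208. ]
0.27 [288.9 212.7] [ 0.516  -0.0111  0.1   ]
tip [315.7 206.8]
under tip [312.8 207.7]
```

View pics/s2.png

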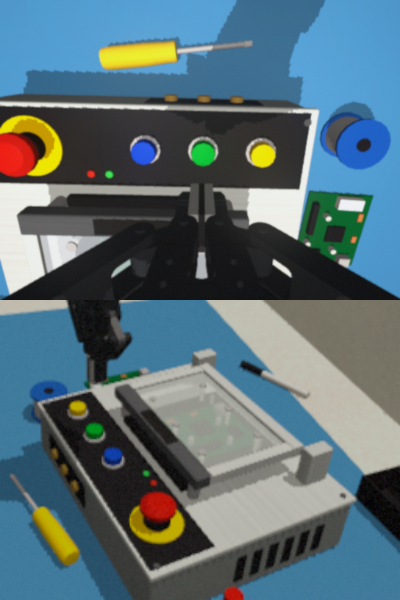

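The lid is flat shut: the side detection (302,230) matches the shut projection (302,230). In the wrist picture the green cap is at about (260,196), so I shift 2 mm and go down.

```bash
python3 -m inch '[0,1,-25,0,0,0,0, -1,2,-50,0,0,0,0, -1,2,-66,0,0,0,0, -1,2,-70,0,0,0,0, -1,2,-70,0,0,0,0]'; python3 -m inch '[0,0,-2,0,0,0,0, 0,0,-4,0,0,0,0, 0,0,-5,0,0,0,0, 0,0,-6,0,0,0,0, 0,0,-6,0,0,0,0]'; python3 -m inch '[0,0,-1,0,0,0,0, 0,0,-2,0,0,0,0, 0,0,-3,0,0,0,0, 0,0,-3,0,0,0,0]'
```

```text
clock: 7.82
eef_pos: [0.5282, -0.0725, 0.1249]
tool_rot: [-0.108, 0.994, 0.0, -0.002]
ft_force: [-0.0, 1.3, 0.5]
grip_width: 0.0004
grasp_force: 0.0
clock: 8.23
eef_pos: [0.5302, -0.0727, 0.1213]
tool_rot: [-0.108, 0.994, -0.0, 0.001]
ft_force: [1.5, -0.2, 2.4]
grip_width: -0.0002
grasp_force: 1.0
clock: 8.57
eef_pos: [0.5302, -0.0727, 0.1179]
tool_rot: [-0.108, 0.994, -0.0, 0.001]
ft_force: [1.6, -0.5, 3.6]
grip_width: 0.0001
grasp_force: 2.2
```

```bash
python3 -m inch '[0,0,-1,0,0,0,0, 0,0,-1,0,0,0,0]'; python3 -m inch '[0,0,-1,0,0,0,0, 0,0,-1,0,0,0,0]'; python3 -m inch '[0,0,-1,0,0,0,0, 0,0,-1,0,0,0,0]'
```

```text
clock: 8.73
eef_pos: [0.5301, -0.0727, 0.1172]
tool_rot: [-0.108, 0.994, -0.0, 0.001]
ft_force: [1.3, -0.0, 7.4]
grip_width: -0.0
grasp_force: 3.3
clock: 8.9
eef_pos: [0.5302, -0.0728, 0.1172]
tool_rot: [-0.108, 0.994, -0.0, 0.001]
ft_force: [-0.3, 0.1, 12.6]
grip_width: -0.0001
grasp_force: 6.0
clock: 9.07
eef_pos: [0.5302, -0.0727, 0.117]
tool_rot: [-0.108, 0.994, -0.0, 0.002]
ft_force: [-2.8, 0.8, 17.9]
grip_width: -0.0005
grasp_force: 8.6
```

The cap bottomed out at 0.117, so it is fully in. I withdraw straight up, then back.

```bash
python3 -m inch '[0,0,6,0,0,0,0, 0,0,14,0,0,0,0, 0,0,40,0,0,0,0, 0,0,75,0,0,0,0, -20,20,110,0,0,0,0, -50,45,130,0,0,0,0, -80,70,140,0,0,0,0, -100,90,140,0,0,0,0]'; python3 -m inch '[-20,20,0,0,0,0,0, -40,40,0,0,0,0,0,-40,40,0,0,0,0,0,-40,40,0,0,0,0,0]'
python3 - <<'E'
from fit import *
ims=[]
for n in["top","side"]:
    K,E=cam(n);im=bot.camera(n);P=pts([.6352,-.1125,.2169,0],.0597);print(n,proj(K,E,P["bar"]).round(1),[np.round(d["uv"],1) for d in bot.spot_point(n,"lid_bar")[:1]])
    ims.append(im)
cv2.imwrite("pics/end.png",np.vstack([cv2.resize(ims[0][80:272,200:456],(400,300)),cv2.resize(ims[1][150:342,200:456],(400,300))]))
E
```

```text
clock: 9.73
eef_pos: [0.4276, 0.0182, 0.2562]
tool_rot: [-0.108, 0.994, 0.0, 0.001]
ft_force: [0.2, 0.5, -0.2]
grip_width: 0.0001
grasp_force: 0.0
clock: 10.07
eef_pos: [0.3876, 0.058, 0.254]
tool_rot: [-0.11, 0.994, -0.0, -0.001]
ft_force: [1.0, 0.3, 0.9]
grip_width: -0.0001
grasp_force: 0.0
top [331.7 180.6] [array([330.2, 181.4])]
side [302.  229.8] [array([302.3, 231.6])]
```

View pics/end.png

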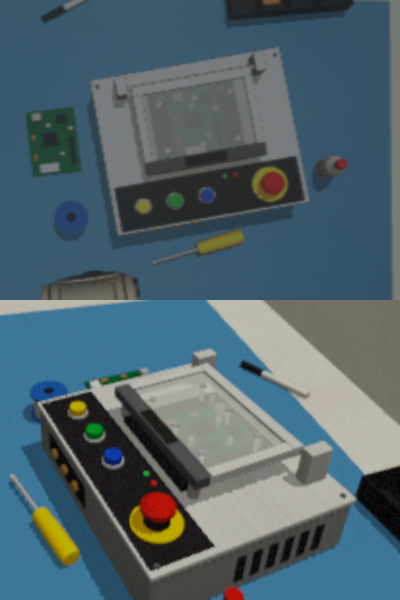

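The lid is shut, with the bar at (302,231) in the side view. The green cap is out again, nothing else has moved, and the arm is clear.

```bash
python3 -c "
from workcell import bot
print(bot.job_done())"
```

```text
the job is handed in; nothing more can be done
None
```

I pushed the lid fully shut, then pressed the green button all the way in, let it come back out and withdrew the arm; the job is handed in at about 10 s, and the system gave no verdict.

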